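Clean out the mould groove with the hung scraper

TASK

Lift the round-tipped scraper up and off its hook on the tool rack and run its tip slowly along the groove of the wooden mould from the closed end to the open end, keeping the tip down on the floor of the groove and taking three seconds or more over the stroke. Then stand it, tip down, in the empty round pot for washing. Do not drop the scraper flat, and leave the wide spatula hanging and the pot, the jar and the cigar box standing where they are.

Things in the scene. Friction and masses are not known exactly. Their poses are not given: they have to be found in the camera images.
- scraper: groove scraper, 190 mm tall, hanging upright on either of the pegs. Origin: lowest point of its tip; z up along the tool, y across its flat handle. 12 mm steel ball tip, 9 mm shank, dark wooden handle z = 95 to 190, 30 wide (y), 16 thick (x). A hanging slot goes through it along x, 16 wide, z = 134 to 164; its upper edge rests on the peg. Loose, 110 g
- scraper_grip (a point): point on the scraper's handle axis, 165 mm above its tip and 25 mm below the handle's top: the place to grip, fingers closing along the scraper's y (30 mm), on both sides of the peg
- rack: fixed rack. Origin: on the table under its crossbar (12 mm, 230 mm up, posts at y = +-130). Base board x = -75 to 35, 12 thick. Two level 8 mm pegs, y = +-65, axis 230 up, run to x = -70; their ends turn up 8 mm. Tools hang near x = -35. To come off, a tool is raised 9 to 20 mm (15 is best), then drawn 65 mm or more along the rack's -x
- mould: fixed mould half: light wooden block 70 (x) by 180 (y) by 45 mm high, brass strips on its sides, four 5 mm brass pins on its top corners. Origin: centre of its underside. A straight groove runs along y in the middle of its top: 22 mm wide, 14 deep (flat floor at z = 31), closed at +y (end wall at y = +70), open at the -y end face (y = -90)
- groove_closed (a point): on the groove's floor, middle line, at the closed end: where the middle of the scraper's tip stands when the stroke begins (6 mm from the end wall); axes as the mould's
- groove_open (a point): on the groove's floor, middle line, in the open end face of the block, 154 mm from groove_closed
- pot: off-white plastic pot, round, open at the top, empty, loose, 450 g. Origin: centre of its underside; 90 mm high, mouth 68 mm in outer diameter, tapering slightly towards the foot, wall 4 mm, floor 5 mm
- spatula: bystander hanging on the other peg: the same handle, slot and length (190 mm), but a flat steel blade 70 mm wide, 55 mm tall and 3 mm thick instead of the ball tip. Origin: middle of the blade's lower edge, axes as the scraper's
- spatula_eye (a point): upper edge of the spatula's hanging slot, 164 mm above its origin
- jar: bystander: amber glass jar with brass lid, 60 mm in diameter, 85 mm high, loose; origin: centre of its underside
- cigar_box: bystander: open wooden box with six cigars lying in it, 150 by 200 by 50 mm, loose; origin: centre of its underside
Mind the look-alikes: they are no part of the job. Several things look just like the mould: the one meant starts nearest to the robot's base.

How it is judged:
By the outcome, as a careful person would: the job done as asked, in the order asked, and still so for the second after the job is handed in, with the robot touching nothing.
It also fails if it takes over 58 s, if anything falls off the work surface, if the arm or the gripper's body presses on something with over 40 N, if the wrist force passes 120 N, or if a joint passes its speed limit or range.

ROBOT

A 7-joint arm with a two-finger parallel gripper is mounted at the origin on the work surface. World frame = base frame: x ahead of the robot, y to its left, z up, the work surface at z = 0. Lengths are in mm, angles in rad, forces in N, time in s.
With the tool pointing down it reaches from about 425 to 1025 mm from the base axis. Payload 3.6 kg.
Tool frame: the origin (TCP) lies on the centre line of the jaws, within the pads' length; the fingertips stand 11 mm ahead of it and the grasp point (between the pads) lies 8 mm behind it; z points along the fingers, y is the direction in which the jaws open and shut (so a half turn about z gives the same grasp; the last joint's range is limited). The gripper opens to 85 mm and grips with 20 to 120 N. Pads are 22 mm wide; open, the fingers measure 114 mm over their backs; the gripper's body (76 mm by 85 mm) begins 54 mm behind the grasp point. The pads swing forward as they close: fully open they stand 13 mm farther back than shut.
Start: joints at [-1.302, 0.591, 0.048, 1.609, -0.033, 0.943, -0.034], TCP at [257.293, 677.813, 242.302] pointing down, gripper open.
Joint ranges: [-2.69, 2.69], [-0.47, 2.24], [-1.27, 1.36], [0.19, 2.51], [-1.53, 4.68], [0.08, 2.07], [-3.09, 3.09]. Speed limits (rad/s): [2.57, 2.57, 3.14, 3.14, 3.14, 3.14, 3.14].

INTERFACE

Orientations are given as [roll, pitch, yaw] about the fixed x, y, z axes, in that order (R = Rz(yaw) Ry(pitch) Rx(roll)).
In Python, from cell import ctrl gives the robot as it stands. Calls block until the motion is done:
- ctrl.reach(position, orientation): joint-space move of the TCP to a pose.
- ctrl.move_straight(position, orientation=None, v=150): straight line of the TCP; orientation=None keeps the orientation; v is the mean speed in mm/s.
- ctrl.move_joints(angles): joint-space move.
- ctrl.gripper_to(opening, f_grip=None): opening from 0.0 (shut) to 1.0 (fully open); f_grip is the grip in N (None keeps the last); returns when the fingers have stopped.
- ctrl.dwell(seconds).
- ctrl.inverse_kinematics(position, orientation): joint angles nearest the present ones, or None.
- ctrl.get_image(name): name is "side" or "top"; returns the picture (480x640x3 uint8, red, green, blue); there is no depth.
- ctrl.camera_model(name): a dict with "fx", "fy", "cx", "cy" (pixels), "extrinsics" (4x4, takes a point from world to camera coordinates). Camera axes: x right, y down, z forward; pixel columns grow to the right and rows downward; lengths in mm; the calibration is good to about 2 mm. A picture is of the moment at which its call begins. camera_model takes no time and is no camera call.
A pose or a line that the arm cannot do raises ctrl.Unreachable and nothing moves.
- ctrl.close_job(): hands the job in, once; it reports no verdict.
Readings, each from a call of its own:
- ctrl.read_time_s(): time.
- ctrl.read_joint_positions(): joint angles.
- ctrl.read_joint_vel(): joint speeds.
- ctrl.read_tau(): joint torques, N m.
- ctrl.read_eef_pos(): TCP position.
- ctrl.read_ee_rot(): TCP orientation.
- ctrl.read_ft_force(): force on the tool from outside, world axes, zero at the start.
- ctrl.read_moment(): the same for the moment, N m.
- ctrl.read_opening(): opening from 0.0 (shut) to 1.0 (fully open).
Only numpy, scipy, OpenCV 4.12 (cv2) and the standard library are available. Lean on these libraries where they do the work, as an engineer would, in place of code of your own. Each camera call takes 0.05 s, during which the arm holds its last target. There are 200 camera calls.

## Working session

There is one attempt and no reset: what is moved stays moved. The work goes in short steps, each a Python script; the robot and the scene stay as the last script left them, time stands still between calls to the robot, and variables do not carry over. Pictures are saved under pics/ and viewed, about 8 in all and at most 12, crops included, and the job is handed in when it is done.

```bash
mkdir -p pics; ls; python3 - <<'E'
from cell import ctrl
import cv2
for n in("top","side"):
    cv2.imwrite(f"pics/{n}0.png",ctrl.get_image(n)[:,:,::-1])
    m=ctrl.camera_model(n);print(n,m["fx"],m["fy"],m["cx"],m["cy"],m["extrinsics"])
print(ctrl.read_ee_rot(),ctrl.read_time_s())
E
```

```text
pics
top 493.50261347328467 493.50261347328467 313.7696035664077 242.33150353197644 [[ 1.81266427e-02 -9.99825300e-01  4.56013795e-03 -8.76218282e+01]
 [-9.86990744e-01 -1.86223130e-02 -1.59694963e-01  6.20235966e+02]
 [ 1.59751985e-01 -1.60608040e-03 -9.87155876e-01  1.45538613e+03]
 [ 0.00000000e+00  0.00000000e+00  0.00000000e+00  1.00000000e+00]]
side 619.1549576471492 619.1549576471492 317.269611377687 245.19237705454873 [[ 6.91190483e-01 -7.22438262e-01  1.84031050e-02 -4.83608796e+02]
 [-4.41396186e-01 -4.42193930e-01 -7.80790584e-01  3.69261339e+02]
 [ 5.72210734e-01  5.31551960e-01 -6.24521729e-01  1.13256024e+03]
 [ 0.00000000e+00  0.00000000e+00  0.00000000e+00  1.00000000e+00]]
[-3.13955022e+00  1.57641173e-04  2.77890772e+00] 0.1
```

View pics/top0.png

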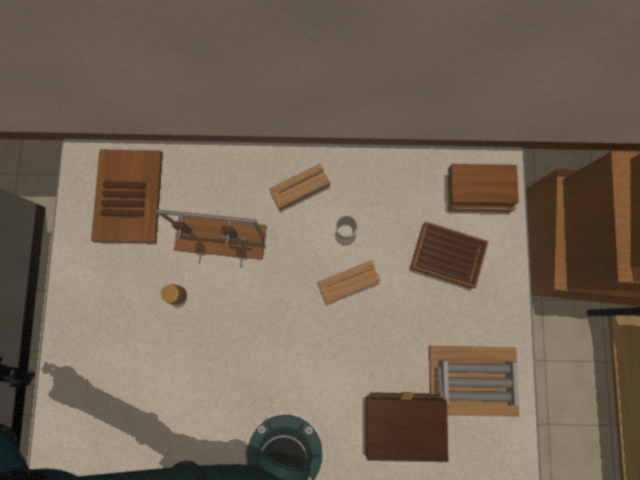

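View pics/side0.png

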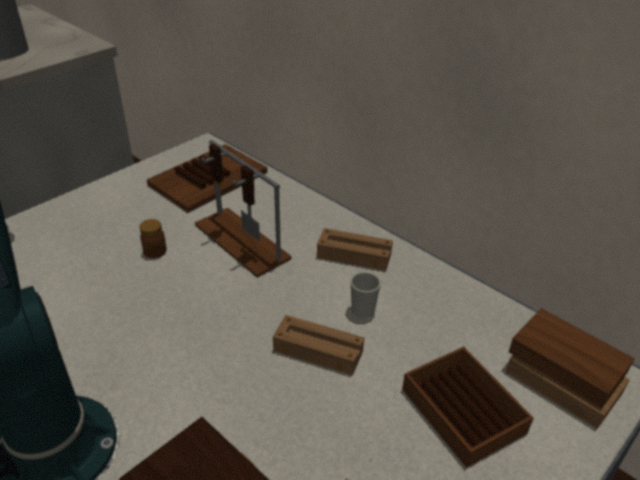

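Top view: base at (285,445), rack at (220,235), mould-like blocks at (349,282) and (300,187), pot at (346,230), jar at (173,294), and cigar box at (449,255). There is also a flat board with cigars at (128,197). Side view: the spatula's blade is at (248,225), so the tool at (215,160) should be the scraper. The block nearest the base is (349,282). Next, close crops.

```bash
cat > h.py <<'E'
import numpy as np, cv2
from cell import ctrl
M={n:ctrl.camera_model(n) for n in("top","side")}
def proj(n,p):
    m=M[n];c=np.array(m["extrinsics"])@np.append(p,1.);return np.array([m["fx"]*c[0]/c[2]+m["cx"],m["fy"]*c[1]/c[2]+m["cy"]])
def ray(n,uv):
    m=M[n];E=np.array(m["extrinsics"]);R=E[:3,:3];d=R.T@np.array([(uv[0]-m["cx"])/m["fx"],(uv[1]-m["cy"])/m["fy"],1.]);return -R.T@E[:3,3],d/np.linalg.norm(d)
def onz(n,uv,z):
    o,d=ray(n,uv);return o+d*(z-o[2])/d[2]
def tri(a,b):  # pixel in top, pixel in side -> point, gap
    o,d=ray("top",a);p,e=ray("side",b);s=np.linalg.lstsq(np.c_[d,-e],p-o,rcond=None)[0];A=o+d*s[0];B=p+e*s[1];return (A+B)/2,np.linalg.norm(A-B)
def crop(n,x,y,w,h,k,name):
    im=ctrl.get_image(n)[y:y+h,x:x+w,::-1];cv2.imwrite("pics/"+name,cv2.resize(im,None,fx=k,fy=k,interpolation=cv2.INTER_CUBIC))
E
python3 - <<'E'
import cv2,numpy as np
t=cv2.imread("pics/top0.png");s=cv2.imread("pics/side0.png")
r=lambda i,x,y,w,h,k:cv2.resize(i[y:y+h,x:x+w],None,fx=k,fy=k,interpolation=cv2.INTER_CUBIC)
cv2.imwrite("pics/a.png",np.clip(1.5*np.vstack([r(t,150,195,130,75,6),]),0,255))
cv2.imwrite("pics/b.png",np.clip(1.8*r(s,185,130,115,150,4),0,255))
a=r(t,310,205,80,105,5);b=r(s,265,265,125,115,4.2)
h=max(a.shape[0],b.shape[0]);p=lambda i:cv2.copyMakeBorder(i,0,h-i.shape[0],0,0,0)
cv2.imwrite("pics/c.png",np.clip(1.3*np.hstack([p(a)[:,:400],p(b)[:,:400]]),0,255))
E
```

```text
[ WARN:0@0.111] global loadsave.cpp:1063 imwrite_ Unsupported depth image for selected encoder is fallbacked to CV_8U.
```

View pics/a.png

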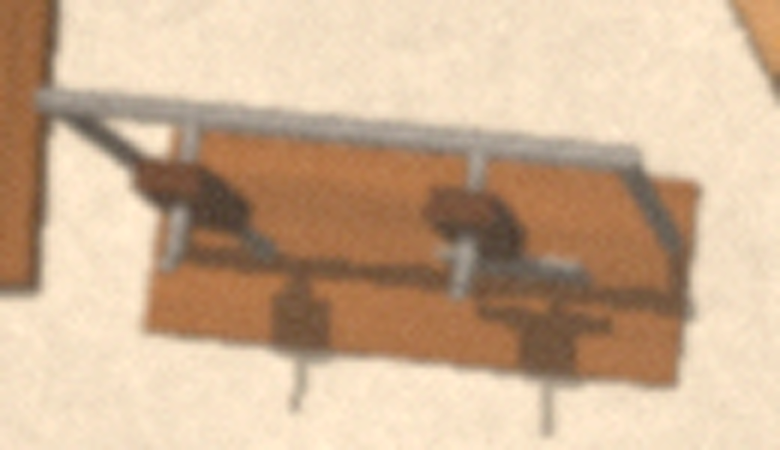

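View pics/b.png

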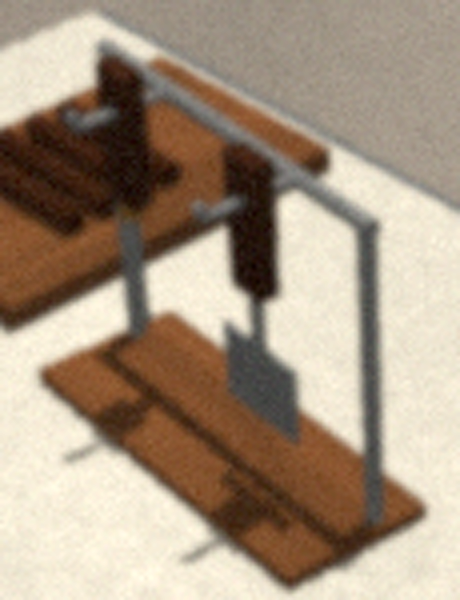

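View pics/c.png

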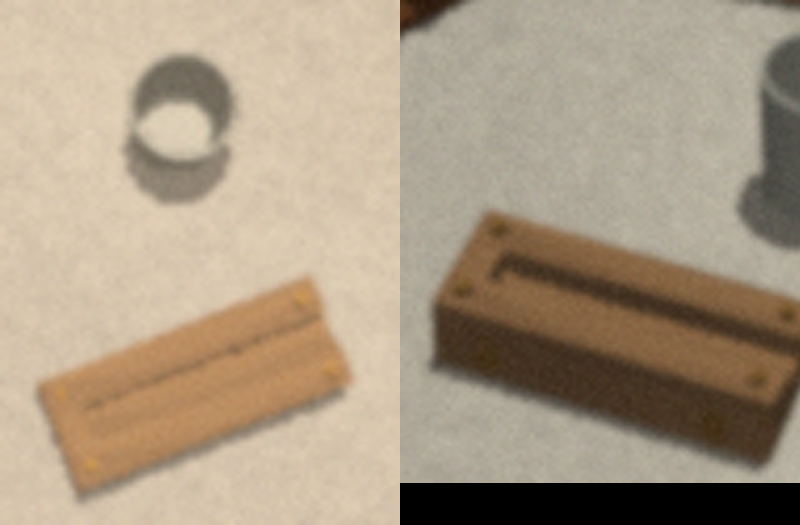

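The crops show the scraper (slim shank, no blade) on the left peg, y=+65, with handle top near (178,225) in the top view. The spatula is on the right peg. The chosen mould's groove is closed at its left end and open at its right, and the pot rim is near (346,226).

```bash
python3 - <<'E'
from h import *
np.set_printoptions(precision=1,suppress=True)
a=lambda x,y:((x+.5)/6-.5+150,(y+.5)/6-.5+195)
c=lambda x,y:((x+.5)/5-.5+310,(y+.5)/5-.5+205)
b=lambda x,y:((x+.5)/4-.5+185,(y+.5)/4-.5+130)
d=lambda x,y:((x-400+.5)/4.2-.5+265,(y+.5)/4.2-.5+265)
L=onz("top",a(40,100),234);Rr=onz("top",a(638,155),234)
print("bar",L,Rr,np.linalg.norm(L-Rr),np.degrees(np.arctan2(*(L-Rr)[1::-1])),(L+Rr)/2)
B=[onz("top",a(*q),12) for q in((175,128),(698,183),(675,385),(148,330))];print("board",*B);print([np.linalg.norm(B[i]-B[i-1]) for i in range(4)],np.mean(B,0))
print("pegs",onz("top",a(172,265),236),onz("top",a(458,295),236))
print("tri bar ends",tri(a(40,100),b(103,48)),tri(a(638,155),b(370,225)))
print("handle tops",onz("top",a(168,181),260),onz("top",a(462,210),260))
im=cv2.imread("pics/top0.png");hsv=cv2.cvtColor(im,cv2.COLOR_BGR2HSV)
m=(hsv[...,1]>85).astype(np.uint8);m[:,:305]=0;m[:,392:]=0;m[:250]=0;m[315:]=0
cs=max(cv2.findContours(m,0,2)[0],key=cv2.contourArea);P=np.array([onz("top",q[0],45)[:2] for q in cs],np.float32)
r=cv2.minAreaRect(P);print("mould rect",r)
C=[onz("top",c(*q),45) for q in((40,385),(312,277),(352,380),(80,492))];print([np.linalg.norm(C[i]-C[i-1]) for i in range(4)],np.mean(C,0),"ang +y",[np.arctan2(*(C[i]-C[j])[1::-1]) for i,j in((0,1),(3,2))])
Q=[onz("side",d(*q),45) for q in((490,212),(435,300),(772,402))];print("side corners",*Q,[tri(c(*u),d(*v)) for u,v in(((40,385),(490,212)),((80,492),(435,300)))])
print("pins",[tri(c(*u),d(*v)) for u,v in(((62,391),(498,230)),((92,464),(464,289)),((300,301),(787,314)),((331,370),(758,378)))])
print("pot",onz("top",c(183,106),90),onz("top",c(133,106),90),onz("top",c(235,106),90))
# pot via side: rim
s=cv2.imread("pics/side0.png");print("pot side rim",onz("side",(365.5,282),90),"jar",onz("top",(173,294),85))
E
```

```text
bar [668.9 350.4 234. ] [648.8  80.9 234. ] 270.2248062492163 85.73782693090601 [658.8 215.6 234. ]
board [704.2 350.8  12. ] [680.   75.3  12. ] [573.2  83.6  12. ] [596.8 358.2  12. ]
[np.float64(107.65018109834514), np.float64(276.62011367512133), np.float64(107.18190905756312), np.float64(275.63036515007593)] [638.5 217.   12. ]
pegs [594.5 285.9 236. ] [583.4 158.2 236. ]
tri bar ends (array([670.5, 351.6, 228.9]), np.float64(1.2756940997184845)) (array([648.5,  81.6, 232.3]), np.float64(1.6579955865999025))
handle tops [627.9 283.3 260. ] [617.4 153.9 260. ]
mould rect ((505.1972961425781, -184.10321044921875), (70.83658599853516, 180.05221557617188), 22.85314178466797)
[np.float64(68.5454825815105), np.float64(178.32978873126117), np.float64(66.83666150063675), np.float64(178.04610759543178)] [ 505.5 -184.5   45. ] ang +y [np.float64(1.9670711134147636), np.float64(1.976710860909703)]
side corners [504.7 -91.5  45. ] [ 442.7 -116.3   45. ] [ 511.1 -279.5   45. ] [(array([503.6, -90.7,  45. ]), np.float64(2.6708368842641876)), (array([ 440.3, -116.2,   46.4]), np.float64(3.8667483940070446))]
pins [(array([ 499.2, -103.2,   44.2]), np.float64(0.1503908222438898)), (array([ 456.1, -122.3,   47.2]), np.float64(1.3167605400785174)), (array([ 557.2, -247.6,   46.5]), np.float64(2.108445463080915)), (array([ 515.2, -265.9,   47.9]), np.float64(1.2952313233470225))]
pot [ 667.1 -172.    90. ] [ 666.5 -142.1   90. ] [ 667.7 -203.    90. ]
pot side rim [ 668.5 -174.8   90. ] jar [455.2 332.9  85. ]
```

```bash
cat >> h.py <<'E'
PI=np.pi
YR=-0.080; RO=np.array([658.6,215.5,0.]); ry=np.array([-np.sin(YR),np.cos(YR),0]); rx=np.array([np.cos(YR),np.sin(YR),0])
S=np.array([628.4,283.2,0.])
OR=[PI,0,PI+YR]
YM=0.3988; MO=np.array([505.3,-184.3,0.]); my=np.array([-np.sin(YM),np.cos(YM),0])
OM=[PI,0,PI+YM]
def Z(p,z): return [float(p[0]),float(p[1]),float(z)]
E
python3 - <<'E'
from h import *
np.set_printoptions(precision=2,suppress=True)
p=ctrl.read_eef_pos();ctrl.move_straight(Z(p,350),v=200)
ctrl.reach(Z(S,340),OR)
print(ctrl.read_joint_positions(),ctrl.read_eef_pos(),ctrl.read_time_s())
for q in(MO+64*my,MO-90*my,np.array([667.5,-173,0])):
  for z in (188,320):print(ctrl.inverse_kinematics(Z(q,z),OM))
crop("side",160,60,180,180,3,"d1.png");crop("top",130,170,150,110,3,"d2.png")
a=cv2.imread("pics/d1.png");b=cv2.imread("pics/d2.png");b=cv2.resize(b,None,fx=.57,fy=.57)
b=cv2.copyMakeBorder(b,0,540-b.shape[0],0,0,0);cv2.imwrite("pics/d.png",np.hstack([a,b]))
E
```

```text
[-0.57  0.46  0.12  1.6  -0.06  1.09  1.06] [627.61 285.12 339.87] 2.75
[ 0.07  0.39  0.12  2.17 -0.08  0.59  2.22]
[ 0.    0.21  0.19  2.03 -0.05  0.9   2.19]
[ 0.27  0.51  0.16  1.94 -0.12  0.7   2.47]
[ 0.21  0.36  0.23  1.82 -0.1   0.97  2.45]
[ 0.14  0.6   0.07  1.74 -0.06  0.8   2.21]
[ 0.11  0.48  0.11  1.62 -0.06  1.05  2.21]
```

View pics/d.png

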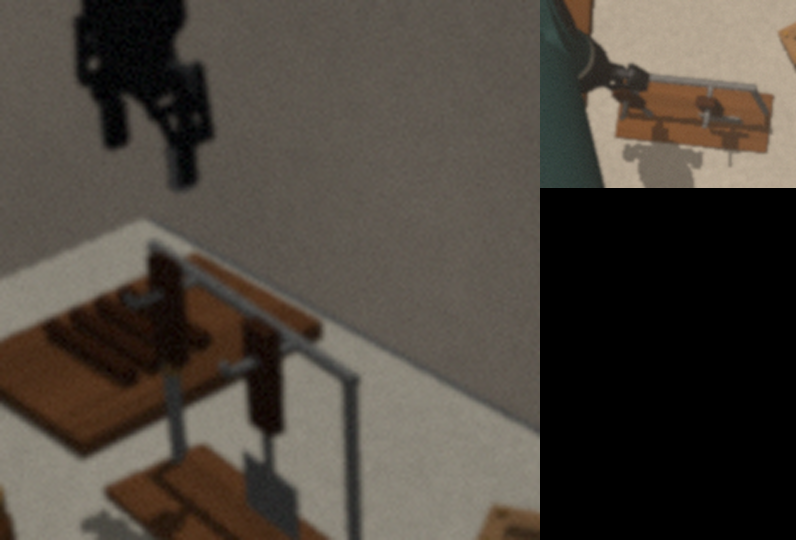

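The gripper hangs centred over the scraper in both views (side crop: jaws at (145,130), handle top at (165,255)). I'll descend and grip.

```bash
python3 - <<'E'
from h import *
np.set_printoptions(precision=2,suppress=True)
ctrl.dwell(.3);print(ctrl.read_eef_pos(),ctrl.read_ft_force())
ctrl.move_straight(Z(S,228),v=120);ctrl.dwell(.2);print(ctrl.read_eef_pos(),ctrl.read_ft_force())
ctrl.gripper_to(0.0,80);print(ctrl.read_opening(),ctrl.read_eef_pos(),ctrl.read_ft_force(),ctrl.read_time_s())
crop("side",180,110,110,110,5,"e.png")
E
```

```text
[628.28 283.47 340.  ] [-0.2  -0.12  0.15]
[628.88 283.39 228.97] [-0.4  -0.95 -0.45]
0.3434486880115907 [628.7  283.7  228.52] [-0.05  0.55  1.95] 4.9833
```

View pics/e.png

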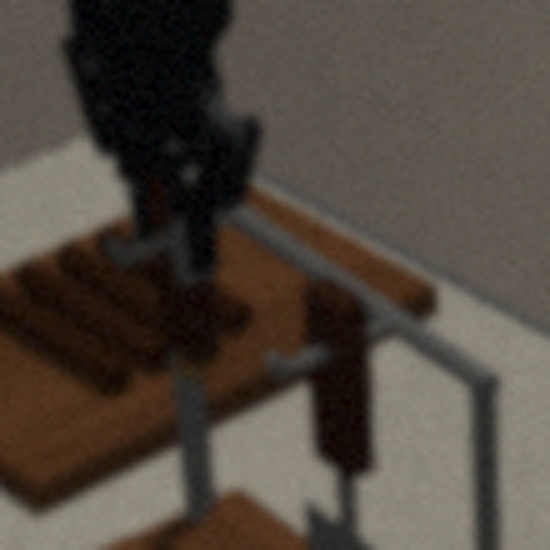

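```bash
python3 - <<'E'
from h import *
np.set_printoptions(precision=2,suppress=True)
def st(t):print(t,ctrl.read_eef_pos(),ctrl.read_ft_force(),round(ctrl.read_opening(),3),ctrl.read_time_s())
ctrl.move_straight(Z(S,243),v=60);st("up")
d=S-90*rx;ctrl.move_straight(Z(d,243),v=90);st("out")
ctrl.move_straight(Z(d-60*rx,290),v=200)
ctrl.move_straight(Z(MO+60*my,290),OM,v=250);ctrl.dwell(.3);st("over")
for n in("top","side"):cv2.imwrite(f"pics/{n}1.png",ctrl.get_image(n)[:,:,::-1])
a=cv2.resize(cv2.imread("pics/top1.png")[200:320,290:400],None,fx=3.6,fy=3.6,interpolation=2)
b=cv2.resize(cv2.imread("pics/side1.png")[180:390,240:400],None,fx=2.4,fy=2.4,interpolation=2)
h=max(len(a),len(b));p=lambda i:cv2.copyMakeBorder(i,0,h-len(i),0,0,0)
cv2.imwrite("pics/f.png",cv2.convertScaleAbs(np.hstack([p(a),p(b)]),alpha=1.4))
print(a.shape,b.shape, proj("side",MO+60*my+[0,0,133]), proj("top",MO+60*my+[0,0,133]))
E
```

```text
up [628.52 282.97 243.35] [-0.71  0.81 -1.32] 0.343 5.4333
out [539.54 290.22 243.11] [-0.47 -0.07 -2.1 ] 0.342 6.5833
over [ 482.08 -128.5   290.03] [ 0.23  0.22 -1.29] 0.344 9.2667
(432, 396, 3) (504, 384, 3) [290.27 299.24] [331.63 286.59]
```

View pics/f.png

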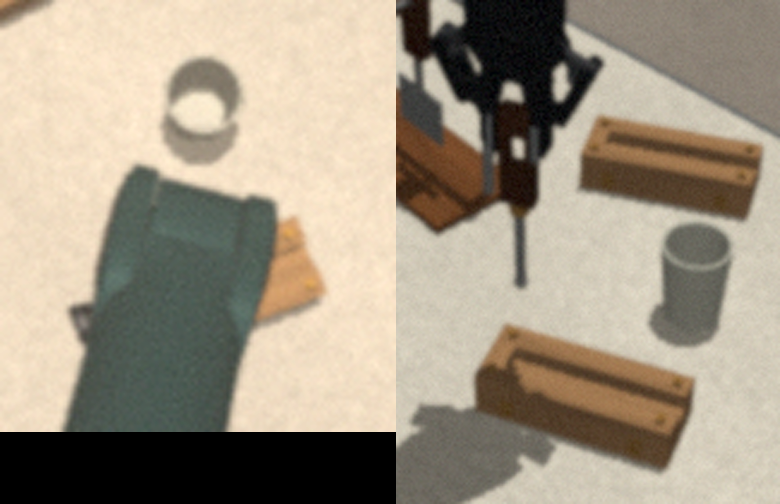

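The tip is seen at side pixel (291.7,299.2) against a predicted (290.3,299.2). That matches the side camera's own bias on the mould's corners, and the tool hangs straight. Next I'll lower it to just above the groove and compare directly.

```bash
python3 - <<'E'
from h import *
np.set_printoptions(precision=2,suppress=True)
ctrl.move_straight(Z(MO+60*my,209),v=120);ctrl.dwell(.3);print(ctrl.read_eef_pos(),ctrl.read_ft_force())
im=ctrl.get_image("side")[:,:,::-1];cv2.imwrite("pics/side2.png",im)
c=im[295:375,265:370];cv2.imwrite("pics/g.png",cv2.convertScaleAbs(cv2.resize(c,None,fx=7,fy=7,interpolation=2),alpha=1.5))
for y,x,z in((70,11,45),(70,-11,45),(60,0,50.5),(-90,11,45),(-90,-11,45),(90,-35,45),(90,35,45)):
  mx=np.array([my[1],-my[0],0]);q=proj("side",MO+y*my+x*mx+[0,0,z]);print(y,x,z,(q-[265,295]+.5)*7)
E
```

```text
[ 482.35 -129.06  209.55] [-0.18 -0.36 -2.11]
70 11 45 [166.7 211. ]
70 -11 45 [138.17 260.09]
60 0 50.5 [182.79 231.7 ]
-90 11 45 [666.15 357.55]
-90 -11 45 [643.04 410.19]
90 -35 45 [ 44.76 296.51]
90 35 45 [137.53 141.57]
```

View pics/g.png

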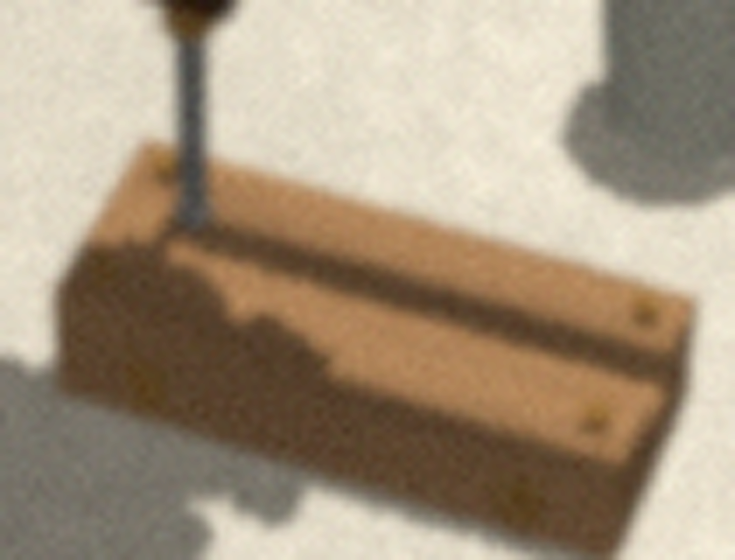

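The ball (195,230) and the block's corners are shifted by the same +12 px from their predictions, so tip and groove agree within about 1–2 mm. Now the guarded descent.

```bash
python3 - <<'E'
from h import *
np.set_printoptions(precision=2,suppress=True)
f0=np.mean([ctrl.read_ft_force() for _ in range(3)],0)
y,z=61.,197.
ctrl.move_straight(Z(MO+y*my,z),v=60);ctrl.dwell(.15)
print(ctrl.read_eef_pos(),ctrl.read_ft_force())
while z>183:
    z-=.7;ctrl.move_straight(Z(MO+y*my,z),v=12);ctrl.dwell(.05);f=np.array(ctrl.read_ft_force())-f0
    if f[2]>4 or np.hypot(*f[:2])>8:break
print("contact cmd z",z,ctrl.read_eef_pos(),f,f0,ctrl.read_time_s())
E
```

```text
[ 481.7  -128.14  196.97] [ 0.12  0.98 -1.59]
contact cmd z 188.60000000000014 [ 481.92 -128.14  189.04] [-0.86 -0.35  5.67] [ 0.59  0.02 -0.72] 14.6417
```

```bash
python3 - <<'E'
from h import *
np.set_printoptions(precision=2,suppress=True)
mx=np.array([my[1],-my[0],0]);f0=np.array([.3,.2,-1.3]);z=188.4
def st():
    p=np.array(ctrl.read_eef_pos());f=np.array(ctrl.read_ft_force())-f0;q=p-MO
    print("y %.1f x %.1f z %.2f cmd %.2f | fx %.1f fy %.1f fz %.1f t %.2f"%(q@my,q@mx,p[2],z,f@mx,f@my,f[2],ctrl.read_time_s()));return f
for y in(62.5,64.2):ctrl.move_straight(Z(MO+y*my,z),v=15);ctrl.dwell(.1);f=st()
for y in np.linspace(64,-91,16)[1:]:
    z+=np.clip((f[2]-6)*.08,-.5,.4);ctrl.move_straight(Z(MO+y*my,z),v=32);f=st()
ctrl.dwell(.3);st();crop("side",255,250,130,130,4.5,"i.png")
E
```

```text
y 61.4 x 0.3 z 189.00 cmd 188.40 | fx -1.1 fy -0.7 fz 6.4 t 14.99
y 62.4 x 0.5 z 189.01 cmd 188.40 | fx -2.5 fy -2.2 fz 7.4 t 15.36
y 58.7 x 0.5 z 188.77 cmd 188.51 | fx -0.0 fy 8.3 fz 14.0 t 15.84
y 52.4 x 0.2 z 188.74 cmd 188.91 | fx -0.2 fy 12.6 fz 16.9 t 16.32
y 41.7 x -0.3 z 188.80 cmd 189.31 | fx -0.3 fy 10.3 fz 15.2 t 16.79
y 29.2 x -0.6 z 188.93 cmd 189.71 | fx -1.4 fy 7.9 fz 9.5 t 17.27
y 15.7 x -0.6 z 189.16 cmd 190.00 | fx -0.4 fy 3.0 fz 3.7 t 17.74
y 1.0 x -0.1 z 189.71 cmd 189.81 | fx -0.5 fy 1.4 fz -0.0 t 18.22
y -8.9 x 0.1 z 189.44 cmd 189.33 | fx -0.5 fy -1.0 fz 0.0 t 18.69
y -16.5 x 0.1 z 189.08 cmd 188.85 | fx -1.5 fy 5.3 fz 6.1 t 19.17
y -25.8 x -0.0 z 189.03 cmd 188.87 | fx -0.3 fy 5.4 fz 7.9 t 19.64
y -37.3 x -0.0 z 189.08 cmd 189.02 | fx -0.6 fy 4.8 fz 6.0 t 20.12
y -48.0 x -0.1 z 189.06 cmd 189.02 | fx -1.1 fy 4.4 fz 7.2 t 20.59
y -59.4 x -0.0 z 189.10 cmd 189.11 | fx -0.0 fy 4.0 fz 5.1 t 21.07
y -69.5 x -0.0 z 189.08 cmd 189.04 | fx -0.9 fy 4.1 fz 6.4 t 21.54
y -80.0 x 0.0 z 189.08 cmd 189.07 | fx -0.5 fy 4.4 fz 6.0 t 22.02
y -93.1 x -0.4 z 188.94 cmd 189.07 | fx -0.3 fy 0.1 fz 0.6 t 22.49
y -91.4 x -0.1 z 188.99 cmd 189.07 | fx -0.9 fy -0.6 fz -0.5 t 22.79
```

View pics/i.png

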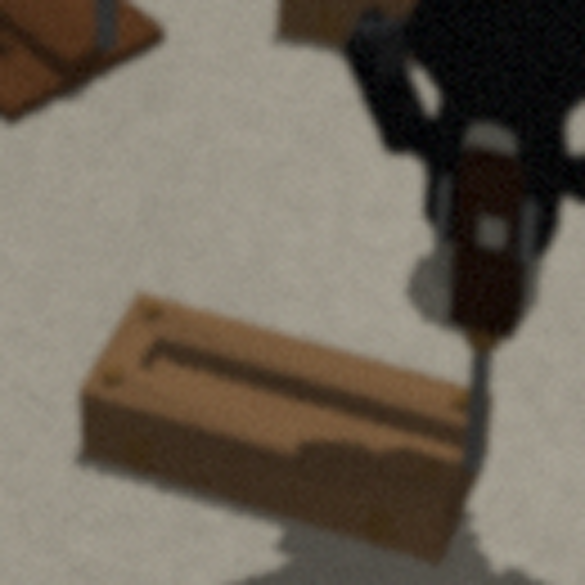

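The stroke ran the full length, but my z-correction let the force drop to zero between about y = +5 and -12, a lift of about 0.6 mm. There is plenty of time left, so I'll repeat the stroke with a constant, firmer height.

```bash
python3 - <<'E'
from h import *
mx=np.array([my[1],-my[0],0]);f0=np.array([.3,.2,-1.3])
def st(t=""):
    p=np.array(ctrl.read_eef_pos());f=np.array(ctrl.read_ft_force())-f0;q=p-MO
    print(t,"y %.1f x %.1f z %.2f | fx %.1f fy %.1f fz %.1f t %.2f"%(q@my,q@mx,p[2],f@mx,f@my,f[2],ctrl.read_time_s()))
ctrl.move_straight(Z(MO-90*my,212),v=120)
ctrl.move_straight(Z(MO+62*my,212),v=160);ctrl.dwell(.2);st("back")
ctrl.move_straight(Z(MO+62.5*my,194),v=60);ctrl.dwell(.1);st()
ctrl.move_straight(Z(MO+63.8*my,188.6),v=15);ctrl.dwell(.2);st("down")
for y in np.linspace(63,-90,6)[1:]:
    ctrl.move_straight(Z(MO+y*my,188.6),v=36);st()
ctrl.dwell(.2);st("end")
E
```

```text
back y 61.0 x -0.1 z 211.97 | fx -1.0 fy -0.6 fz 0.3 t 24.48
 y 62.4 x 0.0 z 193.94 | fx -0.6 fy -0.3 fz -0.1 t 25.03
down y 63.5 x 0.3 z 189.02 | fx -0.2 fy -0.1 fz 7.0 t 25.75
 y 39.2 x 0.2 z 188.55 | fx 0.4 fy 9.7 fz 13.4 t 26.77
 y 15.1 x -0.3 z 188.33 | fx 0.3 fy 16.9 fz 21.8 t 27.77
 y -10.5 x -0.3 z 188.08 | fx -0.0 fy 22.4 fz 27.2 t 28.77
 y -37.8 x -0.1 z 188.03 | fx -0.8 fy 26.2 fz 30.5 t 29.77
 y -63.1 x 0.3 z 187.66 | fx 0.2 fy 30.4 fz 36.1 t 30.77
end y -65.3 x 0.3 z 187.85 | fx -0.7 fy 28.7 fz 34.2 t 30.98
```

The fixed height built up friction (fz about 35 N), and the arm now lags its command by 25 mm with the tip still on the floor. I'll ease the pressure without leaving the floor and finish the stroke.

```bash
python3 - <<'E'
from h import *
mx=np.array([my[1],-my[0],0]);f0=np.array([.3,.2,-1.3])
def st(t=""):
    p=np.array(ctrl.read_eef_pos());f=np.array(ctrl.read_ft_force())-f0;q=p-MO
    print(t,"y %.1f x %.1f z %.2f | fx %.1f fy %.1f fz %.1f t %.2f"%(q@my,q@mx,p[2],f@mx,f@my,f[2],ctrl.read_time_s()));return f,q@my
f,y=st();z=188.6
for k in range(14):
    tgt=max(y-9,-90.5) if f[2]<16 else y-3
    z=min(max(z+np.clip((f[2]-10)*.04,-.3,.5),187.5),190.5)
    ctrl.move_straight(Z(MO+tgt*my,z),v=25);f,y=st("cmd %.1f %.2f"%(tgt,z))
    if y<-88.5:break
crop("side",255,250,130,130,4.5,"j.png")
E
```

```text
y -65.3 x 0.3 z 187.85 | fx -0.7 fy 28.7 fz 34.2 t 30.98
cmd -68.3 189.10 y -59.9 x -0.4 z 188.87 | fx -1.7 fy 10.5 fz 14.9 t 31.99
cmd -68.9 189.29 y -60.6 x -0.4 z 188.90 | fx -0.9 fy 10.5 fz 15.0 t 32.24
cmd -69.6 189.50 y -61.7 x -0.4 z 188.95 | fx -1.4 fy 9.9 fz 13.3 t 32.49
cmd -70.7 189.63 y -63.3 x -0.4 z 189.00 | fx -0.2 fy 7.5 fz 11.7 t 32.74
cmd -72.3 189.70 y -65.3 x -0.4 z 189.02 | fx -1.2 fy 8.9 fz 11.0 t 32.99
cmd -74.3 189.74 y -67.6 x -0.4 z 189.06 | fx -1.2 fy 8.3 fz 10.9 t 33.24
cmd -76.6 189.77 y -70.7 x -0.4 z 189.10 | fx -0.5 fy 6.2 fz 9.0 t 33.49
cmd -79.7 189.73 y -73.5 x -0.3 z 189.09 | fx -0.4 fy 7.4 fz 10.5 t 33.77
cmd -82.5 189.76 y -76.6 x -0.3 z 189.08 | fx -1.0 fy 7.1 fz 10.0 t 34.03
cmd -85.6 189.76 y -79.9 x -0.2 z 189.11 | fx -1.1 fy 6.6 fz 9.2 t 34.31
cmd -88.9 189.72 y -82.8 x -0.2 z 189.07 | fx -0.3 fy 7.4 fz 10.0 t 34.59
cmd -90.5 189.72 y -84.4 x -0.1 z 189.08 | fx -1.1 fy 6.9 fz 9.5 t 34.84
cmd -90.5 189.70 y -84.4 x -0.2 z 189.09 | fx -0.3 fy 7.9 fz 9.5 t 35.09
cmd -90.5 189.68 y -84.4 x -0.1 z 189.07 | fx -2.2 fy 7.1 fz 9.7 t 35.34
```

View pics/j.png

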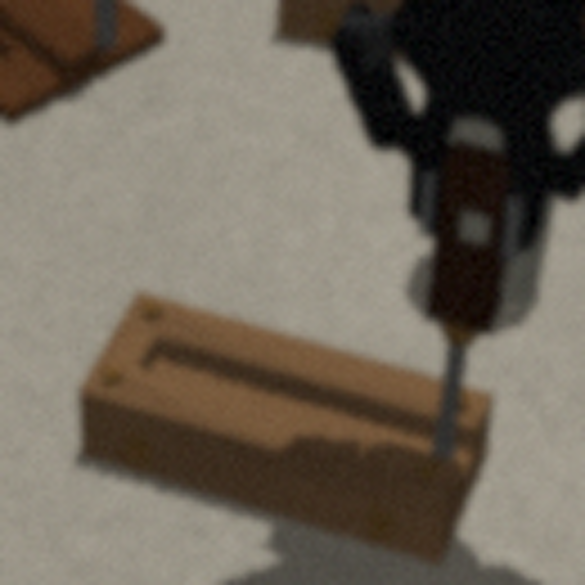

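The tip is on the floor about 6 mm short of the open end. I'll push on past the lag, then lift and go to the pot.

```bash
python3 - <<'E'
from h import *
mx=np.array([my[1],-my[0],0]);f0=np.array([.3,.2,-1.3])
def st(t=""):
    p=np.array(ctrl.read_eef_pos());f=np.array(ctrl.read_ft_force())-f0;q=p-MO
    print(t,p.round(1),"y %.1f x %.1f | fx %.1f fy %.1f fz %.1f t %.2f"%(q@my,q@mx,f@mx,f@my,f[2],ctrl.read_time_s()));return q@my,f[2]
for y in(-94,-97,-99,-101):
    ctrl.move_straight(Z(MO+y*my,189.7),v=15);a,b=st()
    if a<-90 or b<1.5:break
e=np.array(ctrl.read_eef_pos())
ctrl.move_straight(Z(e-4*my*(a<-92),225),v=100)
ctrl.move_straight(Z(e,285),v=200)
P=np.array([667.5,-173,0])
ctrl.move_straight(Z(P,285),OM,v=200);ctrl.dwell(.4);st("over pot")
im=ctrl.get_image("side")[:,:,::-1];cv2.imwrite("pics/side3.png",im)
cv2.imwrite("pics/k.png",cv2.convertScaleAbs(cv2.resize(im[200:340,310:420],None,fx=4.2,fy=4.2,interpolation=2),alpha=1.5))
for q in((0,0,126.5),(0,0,90),(0,0,0)):print(q,(proj("side",P+q)-[310,200]+.5)*4.2)
E
```

```text
[ 539.2 -264.9  189.1] y -87.4 x -0.1 | fx -0.2 fy 7.9 fz 11.5 t 35.77
 [ 540.3 -267.5  189.1] y -90.3 x -0.0 | fx -1.0 fy 7.1 fz 11.4 t 36.12
over pot [ 667.2 -173.4  285.2] y -52.9 x 153.4 | fx -1.0 fy -0.3 fz 0.0 t 38.42
(0, 0, 126.5) [235.99733975 293.24903546]
(0, 0, 90) [231.32614129 345.79782553]
(0, 0, 0) [220.44777561 468.17433352]
```

View pics/k.png

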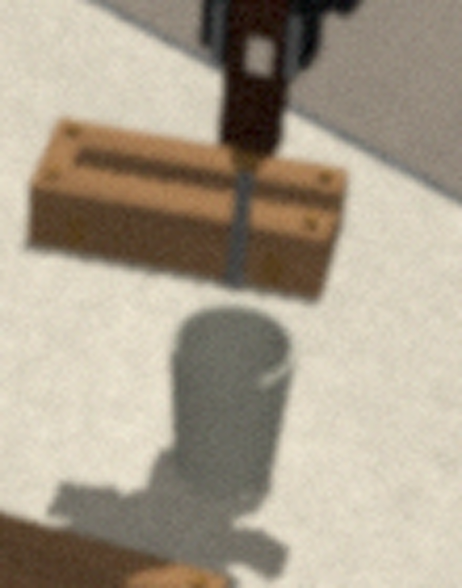

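The tip is over the pot: seen at (235,286) in the crop, predicted (236,293), with the rim centre at (232,345) where expected. I'll lower it, lean it about 7° towards the near rim so it can't topple, touch down, release, and back out along the tool axis.

```bash
python3 - <<'E'
from h import *
mx=np.array([my[1],-my[0],0]);P=np.array([667.5,-173,0]);f0=np.array(ctrl.read_ft_force());L=158.5
def pose(off,z,th):
    h=np.array([0,0,np.cos(th)])-np.sin(th)*mx
    return (P-off*mx+[0,0,z]+L*h).tolist(),[PI,th,PI+YM],h
def st(t):print(t,np.round(ctrl.read_eef_pos(),1),(np.array(ctrl.read_ft_force())-f0).round(1),round(ctrl.read_opening(),3),round(ctrl.read_time_s(),2))
p,o,_=pose(10,100,0);ctrl.move_straight(p,o,v=150)
p,o,_=pose(10,16,0);ctrl.move_straight(p,o,v=100);st("in")
p,o,_=pose(10,16,.12);ctrl.move_straight(p,o,v=40);st("tilt")
z=8.5
while z>0:
    p,o,h=pose(11,z,.12);ctrl.move_straight(p,o,v=20);ctrl.dwell(.05)
    if ctrl.read_ft_force()[2]-f0[2]>2.5:break
    z-=.9
st("touch %.1f"%z)
ctrl.gripper_to(.6);ctrl.dwell(.2);st("open")
e=np.array(ctrl.read_eef_pos());ctrl.move_straight((e+75*h).tolist(),v=120)
ctrl.move_straight((e+75*h+[-60,0,60]).tolist(),v=200);ctrl.dwell(.3);st("away")
for n in("top","side"):cv2.imwrite(f"pics/{n}4.png",ctrl.get_image(n)[:,:,::-1])
a=cv2.imread("pics/side4.png")[120:420,150:480];cv2.imwrite("pics/l.png",cv2.convertScaleAbs(cv2.resize(a,None,fx=2,fy=2,interpolation=2),alpha=1.4))
E
```

```text
in [ 659.  -177.1  175.2] [0.5 0.1 0.6] 0.334 39.81
tilt [ 641.5 -184.2  174. ] [ 0.1 -0.4  0.3] 0.339 40.43
touch 4.0 [ 640.1 -184.7  161.7] [-0.7  0.   3.2] 0.341 42.51
open [ 639.9 -184.7  161.3] [-0.2  0.1  1.4] 0.6 43.05
away [ 571.9 -187.8  294.7] [-0.3 -0.7  0.9] 0.601 44.7
```

The viewing limit is reached, so I'll check numerically: fit the handle's line in the side image and difference the rest against the first picture.

```bash
python3 - <<'E'
from h import *
mx=np.array([my[1],-my[0],0]);P=np.array([667.5,-173,0])
s0,s4,t0,t4=[cv2.imread(f"pics/{n}.png").astype(int) for n in("side0","side4","top0","top4")]
for th in(.12,.2,.3):
    h=np.array([0,0,np.cos(th)])-np.sin(th)*mx;T=P-11*mx+[0,0,5]
    print(th,"bottom/top of handle side",proj("side",T+95*h).round(),proj("side",T+190*h).round(),"top",proj("top",T+95*h).round(),proj("top",T+190*h).round())
d=(np.abs(s4-s0).sum(2)>60).astype(np.uint8);d=cv2.morphologyEx(d,2,np.ones((3,3)))
n,l,st,c=cv2.connectedComponentsWithStats(d)
for i in range(1,n):
    if st[i,4]>25:print("side diff",st[i],c[i].round(),s4[l==i].mean(0).round())
r=s4[170:300,325:400];m=((r.sum(2)<110)).astype(np.uint8);n,l,st,c=cv2.connectedComponentsWithStats(m)
for i in range(1,n):
    if st[i,4]>30:
        b=cv2.minAreaRect(np.argwhere(l==i)[:,::-1].astype(np.float32)+[325,170]) if 0 else cv2.minAreaRect((np.argwhere(l==i)[:,::-1]+np.array([325,170])).astype(np.float32));print("dark",b)
for nm,a,b,(x,y,w,h_) in(("pot low",s0,s4,(350,295,30,30)),("jar",s0,s4,(135,215,35,45)),("spatula",s0,s4,(235,165,30,80)),("box",s0,s4,(400,345,130,120)),("rack/jar top",t0,t4,(155,205,115,100))):
    print(nm,np.abs(a-b)[y:y+h_,x:x+w].mean().round(2))
E
```

```text
0.12 bottom/top of handle side [362. 285.] [363. 255.] top [350. 232.] [354. 230.]
0.2 bottom/top of handle side [361. 288.] [361. 260.] top [351. 234.] [356. 235.]
0.3 bottom/top of handle side [359. 291.] [358. 267.] top [352. 237.] [358. 241.]
side diff [    0     0    88   317 18892] [ 39. 139.] [22. 23. 13.]
side diff [  149     0   235   238 16127] [304.  91.] [24. 24. 17.]
side diff [208 144  14  37 303] [215. 159.] [47. 54. 64.]
side diff [220 199   4  11  37] [221. 204.] [107. 118. 123.]
side diff [357 259  16  33 393] [364. 275.] [17. 23. 32.]
side diff [ 31 304   8   7  43] [ 35. 307.] [20. 21. 11.]
side diff [ 47 320   7  11  53] [ 50. 325.] [101. 111. 113.]
side diff [348 322  14  11 106] [354. 327.] [76. 84. 86.]
side diff [314 327   7   6  31] [317. 330.] [29. 44. 60.]
side diff [322 331  12   5  39] [328. 333.] [31. 45. 61.]
side diff [303 335  42  20 405] [322. 345.] [29. 43. 59.]
side diff [338 335  10   5  39] [343. 337.] [31. 45. 61.]
side diff [ 56 340   5  10  33] [ 58. 345.] [51. 55. 52.]
side diff [  96  361  240  119 6965] [218. 414.] [68. 75. 78.]
side diff [100 437  13  11 118] [106. 442.] [47. 48. 47.]
dark ((352.9999694824219, 202.99996948242188), (55.99999237060547, 65.99998474121094), 0.0)
dark ((366.0, 270.5), (18.0, 35.0), 0.0)
pot low 8.32
jar 8.02
spatula 7.2
box 7.13
rack/jar top 10.97
```

```bash
python3 - <<'E'
from cell import ctrl
print(ctrl.read_time_s());ctrl.close_job()
E
```

```text
44.8
the job is handed in; nothing more can be done
```

The scraper is off its peg, has been run along the groove of the mould nearest the base, and now stands tip down in the pot. I handed the job in at 44.8 s of the 58 s allowed.

- **First stroke:** it covered the full length in about 7 s, but contact force fell to zero for roughly 20 mm mid-groove, with the tip about 0.6 mm off the floor. I therefore repeated it.
- **Second stroke:** it took about 10 s with the tip on the floor at every force reading (7 to 36 N). I pressed harder than intended, and the arm lagged its command by up to 25 mm. When I eased the pressure near y = -65, the gripper moved back about 5 mm before going on to the open end. The last reading was y = -90.3.
- **Pot:** the scraper touched down with about 3 N and was released leaning roughly 7° against the rim.
- **Last checks:** I had used all 12 picture views, so the final check was by numbers only. The handle appears in the side image at (366, 271), matching the predicted upright lean. Image differences around the spatula, jar, cigar box and lower pot were only at noise level, and the gripper was well clear.

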